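Reset the length stop of an X-ray cassette bed

ROBOT

A 6-joint arm with a two-finger parallel gripper is mounted at the origin on the work surface. World frame = base frame: x ahead of the robot, y to its left, z up, the work surface at z = 0. Lengths are in m, angles in rad, forces in N, time in s.
With the tool pointing down it reaches from about 0.35 to 0.775 m from the base axis. Payload 7.3 kg.
Tool frame: the origin (TCP) lies at the very end of the fingers, on their centre line; the grasp point (between the pads) lies 19 mm behind it (robot.hold_point_z is the distance from the TCP to the grasp point, in m); z points along the fingers, y is the direction in which the jaws open and shut (so a half turn about z gives the same grasp; the last joint's range is limited). The gripper opens to 92 mm and grips with 3 to 60 N. Pads are 19 mm wide; open, the fingers measure 130 mm over their backs; the gripper's body (75 mm by 190 mm) begins 47 mm behind the grasp point.
Start: joints at [-1.379, 0.342, 1.524, -0, 1.275, -0.146], TCP at [0.174, -0.495, 0.205] pointing down, gripper open.
Joint ranges: [-2.53, 2.53], [-0.77, 2.02], [0.04, 2.7], [-1, 4.14], [0.28, 2.66], [-3.11, 3.11]. Speed limits (rad/s): [2.57, 2.57, 3.14, 3.14, 3.14, 3.14].

INTERFACE

Orientations are given as [roll, pitch, yaw] about the fixed x, y, z axes, in that order (R = Rz(yaw) Ry(pitch) Rx(roll)).
In Python, from cell import monitor, viewer, robot gives the robot as it stands.
- The arm moves only by the tool move_arm, never from a script. Its argument "deltas" is a list of rows, each an object of numbers: "x", "y", "z": the shift along the tool's x, y, z in m; "wx", "wy", "wz": the turn, a rotation vector about the tool's x, y, z in degrees; "hand": the opening, from 0 (shut) to 1 (fully open). In form: [{"x": .., "y": .., "z": .., "wx": .., "wy": .., "wz": .., "hand": ..}, ...]. A call has 1 to 8 rows; each row is the pose to reach, as a shift and turn from the pose commanded when the call began, along the tool's axes at that moment; what a row does not reach only later rows make up. A row lasts 1/8 s, in which the tool goes at most 62.5 mm and 10.7 degrees, less where a joint would pass 70% of its speed; a pose out of reach is approached as far as the arm can. A call with a gripper value outside its range is refused whole. The fingers move at their own pace and stop on an object; "grip_force" is the grip in N (left out, the last holds). Time passes only in rows, so rows that repeat a pose let the fingers close. It gives the time, the measured TCP pose, the force and the opening at its end, in the units of the state.
- monitor.observe(): the state, without advancing time (a new reading comes with each control period).
- viewer.read_camera(name): name is "scene" or "top" or "wrist"; returns the picture (384x512x3 uint8, red, green, blue); there is no depth.
- viewer.camera_params(name): a dict with "camera_matrix" (3x3 intrinsics, pixels), "k1" (the pictures are not rectified: a ray, as slopes to the right and down, at radius r is drawn at 1 + k1 r^2 times it, then the intrinsics apply), "R" (3x3) and "t" (3): a world point X has camera coordinates R X + t. Camera axes: x right, y down, z forward; pixel columns grow to the right and rows downward; lengths in m; the calibration is good to about 2 mm. A picture is of the moment at which its call begins: read the wrist's pose just before it. camera_params takes no time and is no camera call; for the wrist camera it gives the pose at the moment of the call.
- robot.hand_in(): hands the job in, once; it reports no verdict.
The state is a dict: "time": time; "qpos": joint angles; "qvel": joint speeds; "joint_efforts": joint torques, N m; "tool_pos": TCP position; "tool_rot": TCP orientation; "contact_force": force on the tool from outside, world axes, zero at the start; "torque": the same for the moment, N m; "opening": finger opening in m.
Only numpy, scipy, OpenCV 4.12 (cv2) and the standard library are available. Lean on these libraries where they do the work, as an engineer would, in place of code of your own. Each camera call takes 0.05 s, during which the arm holds its last target. There are 200 camera calls.

TASK

Open the cassette bed up by two notches: move the sliding stop along its rail, away from the cassette, one notch at a time - lift its tooth out, shift it, let it down fully into the next notch and let go of it there, then take it again by the post that has come out beyond the reader head and do the same into the last notch. Feel for the notches, since their spacing is not regular, and leave the stop lying level with its tooth fully home and the cassette, mouse and scanner where they are.

Things in the scene. Friction and masses are not known exactly. Their poses are not given: they have to be found in the camera images.
- rail: Fixed cassette bed with a notched rail, an open-topped channel 28 mm wide inside, walls 6 thick with tops at z 38 mm, steel floor at z 16. Origin: underside of the rail, on its centre line, below the middle of the reader head. y axis: along the rail (y -170 to 200 mm), the way the stop must travel; x: across the rail towards the bed; z up.
- notch1 (a point): Centre of the start notch (rail y -54 mm) at floor level, z 16. The floor has three cross notches, each 17 mm long and 12 deep. The second is centred somewhere within 8 mm of rail y 0, the last somewhere within 8 mm of rail y +54; both differ each time, are not reported and stay covered by the stop, so they must be felt.
- head_mid (a point): Centre of the white reader head that stands fixed over the rail on two legs: 80 mm across, 52 mm along the rail, from 112 to 172 mm above the table; legs 8 mm thick, 28 to 36 mm either side of the centre line. The stop and its posts pass below it with 27 mm to spare (seated), a gripper does not.
- bed_mid (a point): Centre of the flat white bed's top (z 20 mm), 160 mm across and 370 mm along the rail, beside the rail on its +x side; lips 30 mm high above the table at its far side and at its -y end.
- stop: The loose sliding stop, 0.2 to 0.34 kg: an aluminium bar 228 x 22 x 16 mm in the channel (3 mm play either side), its own y -100 to 128. Origin: bar underside, over its tooth; axes as the rail's. The tooth below it is 12 mm long, 16 wide, 9 deep. Seated, the bar lies level on the floor, tooth with 2.5 mm play each way; between notches the tooth rides 9 mm higher and the bar rocks on it.
- stop_mid (a point): The bar's centre above the tooth, 8 mm above the bar's underside (24 mm above the table when seated).
- blade (a point): Centre of the stop's flat blade: 8 mm thick, at the bar's front end (stop y 120 to 128), reaching sideways over the bed to x 112 mm from the rail's centre line; 4 mm above the bed when seated, top at 54 mm above the table.
- rear_post (a point): Grip point on the rear post (stop y -90): a square black post 20 x 20 mm, bar top to 69 mm above the bar's underside; this point is 23 mm below its top, 24 mm above the channel's walls when seated. At the start it is the free post, in front of the reader head. Grip it across the rail (along the rail's x).
- front_post (a point): The same point on the front post, equal in size (stop y +90). At the start it stands right beside or under the reader head's edge and cannot be gripped; with the stop in notch 2 it stands free beyond the head.
- cassette_mid (a point): Centre of the loose X-ray cassette 180 x 130 x 14 mm lying on the bed, black with aluminium frame; it must stay.
- mouse_mid (a point): Centre of a black computer mouse, 105 x 60 x 34 mm, beside the work; it must stay.
- scanner_mid (a point): Centre of a handheld code scanner on its stand, 90 x 80 x 125 mm, beside the work; it must stay.

How it is judged:
On the way:
1. the stop rests in notch 2, level, tooth home, let go of (y of stop_mid in the frame of rail between -0.011 and 0.011 m and z of stop_mid in the frame of rail below 0.027 m and angle between stop_mid's own z axis and vertical below 0.04 rad and contact force between the fingers and stop below 0.3 N and linear speed of stop below 0.02 m/s), for 0.2 s.
At the end, for the whole second after the job is handed in: The stop lies in notch 3: its middle within 11 mm of rail y +54 mm, less than 3 mm above its seated height, tilted less than 0.04 rad, at rest and not touched (y of stop_mid in the frame of rail between 0.043 and 0.065 m and z of stop_mid in the frame of rail below 0.027 m and angle between stop_mid's own z axis and vertical below 0.04 rad and contact force between the fingers and stop below 0.3 N and linear speed of stop below 0.02 m/s).
It fails at once if the cassette is shifted by more than 20 mm (distance of cassette_mid from where it was at the start of the episode above 0.02 m).
It fails at once if the mouse is shifted by more than 30 mm (distance of mouse_mid from where it was at the start of the episode above 0.03 m).
It fails at once if the scanner is shifted by more than 30 mm (distance of scanner_mid from where it was at the start of the episode above 0.03 m).
It also fails if it takes over 64 s, if anything falls off the work surface, if the arm or the gripper's body presses on something with over 40 N, if the wrist force passes 120 N, or if a joint passes its speed limit or range.

## Working session

There is one attempt and no reset: what is moved stays moved. The work goes in short steps, Python scripts to look and compute and a tool call to move; the robot and the scene stay as the last step left them, time stands still between calls to the robot, and variables do not carry over. Pictures are saved under pics/ and viewed, about 8 in all and at most 12, crops included, and the job is handed in when it is done.

Besides the shell and the picture viewer there is one more tool, called after "Emit:" by a JSON object that holds its "fn" and its "kwargs", one argument or row to a line. move_arm: Moves the arm, as the interface text tells. Its arguments: {"type":"object","properties":{"deltas":{"type":"array","items":{"type":"object","properties":{"x":{"type":"number"},"y":{"type":"number"},"z":{"type":"number"},"wx":{"type":"number"},"wy":{"type":"number"},"wz":{"type":"number"},"hand":{"type":"number"}}}},"grip_force":{"type":"number"}},"required":["deltas"]}

```bash
ls; mkdir -p pics; cat > h.py <<'E'
import numpy as np, cv2
from cell import monitor, viewer, robot
def snap(n,f):
    p=viewer.camera_params(n); im=np.array(viewer.read_camera(n)); cv2.imwrite('pics/'+f+'.png',im[:,:,::-1]); np.savez('pics/'+f+'.npz',im=im,**{k:np.array(v) for k,v in p.items()}); return im
def onz(f,uv,z):
    p=np.load('pics/'+f+'.npz'); K=p['camera_matrix'];k=float(p['k1'])
    d=np.array([(uv[0]-K[0,2])/K[0,0],(uv[1]-K[1,2])/K[1,1]]); s=d.copy()
    for _ in range(20): s=d/(1+k*(s@s))
    R=p['R'];C=-R.T@p['t']; r=R.T@np.array([*s,1]); return C+r*(z-C[2])/r[2]
def proj(f,X):
    p=np.load('pics/'+f+'.npz');K=p['camera_matrix'];k=float(p['k1'])
    c=p['R']@np.array(X)+p['t'];s=c[:2]/c[2];s=s*(1+k*(s@s));return K[:2,:2]@s+K[:2,2]
E
python3 - <<'E'
from h import *
a=snap('top','top0');b=snap('scene','sc0')
for n in('top','scene'):
    p=viewer.camera_params(n);print(n,-np.array(p['R']).T@p['t'],np.array(p['R'])[2])
print(monitor.observe())
cv2.imwrite('pics/both.png',cv2.resize(a,(800,600))[:,:,::-1])
cv2.imwrite('pics/sc0b.png',cv2.resize(b,(800,600))[:,:,::-1])
E
```

```text
pics
top [0.39073369 0.02787867 1.5642292 ] [ 0.10176378 -0.0025526  -0.99480532]
scene [1.01984343 0.40862876 1.09493691] [-0.40456887 -0.33723786 -0.85005568]
{'time': 0.1, 'qpos': array([-1.37898035e+00,  3.42651188e-01,  1.52492131e+00, -1.79864439e-05,
        1.27539416e+00, -1.46020190e-01]), 'qvel': array([ 0.00110785, -0.00217122, -0.00289375, -0.00090443, -0.0009916 ,
       -0.00153124]), 'joint_efforts': array([ 1.17276752e-03, -4.32005560e+01, -2.44693726e+01,  7.18858279e-02,
        5.26564009e-02, -5.08525966e-05]), 'tool_pos': array([ 0.17393922, -0.49493301,  0.20431551]), 'tool_rot': array([-3.14023077e+00, -1.82903494e-04,  3.37841295e-01]), 'contact_force': array([0.9203075 , 0.52567222, 0.49525073]), 'torque': array([ 0.02221805,  0.02400282, -0.02599571]), 'opening': 0.09178358327682204}
```

View pics/both.png

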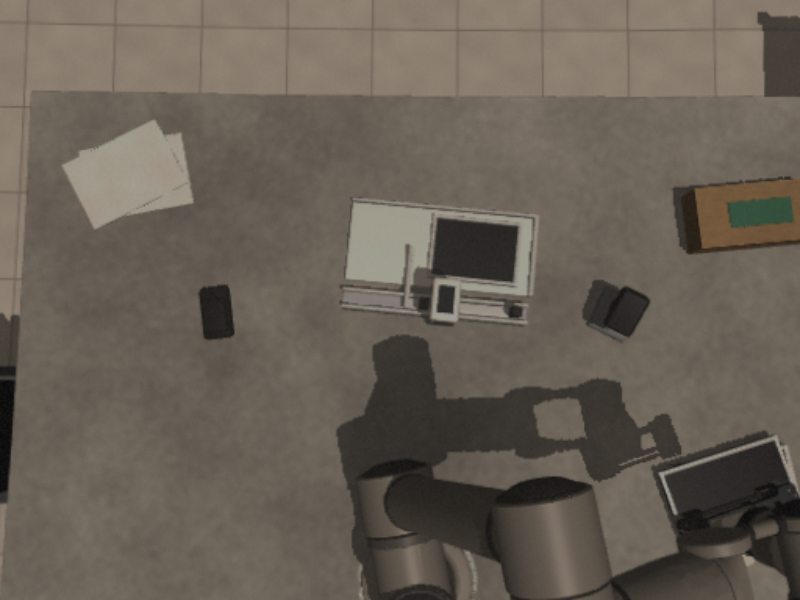

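View pics/sc0b.png

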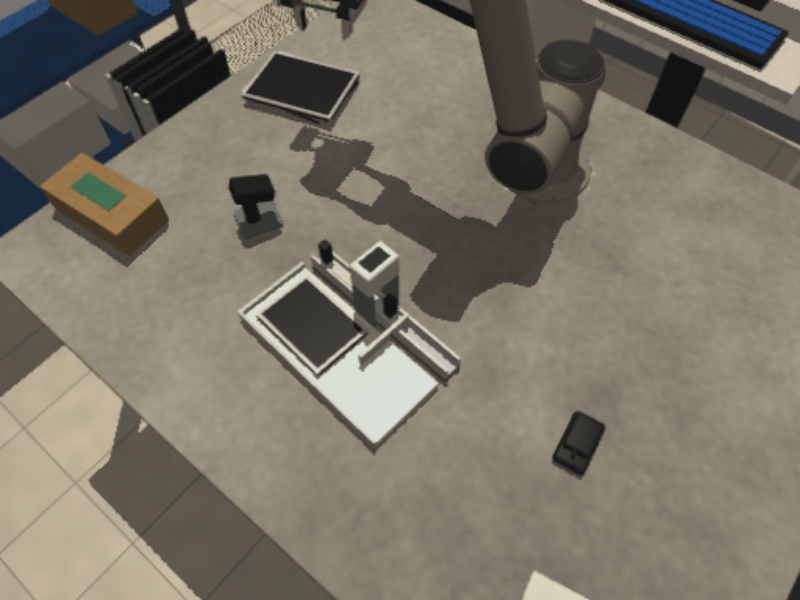

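Top view: rail runs horizontally, with +y to the left. Its left end is at about (341,287)-(343,308) and its right end at about (527,303)-(526,325). The rear post is at (515,311), the head at (445,300) and the blade at x≈407. The scene view agrees with this layout.

```bash
python3 - <<'E'
from h import *
im=np.load('pics/top0.npz')['im'];s=1.5625
g=cv2.cvtColor(im,cv2.COLOR_RGB2GRAY)
# rear post: dark blob near (515,311)/s
sub=g[190:210,318:342]; print(sub[::1,::1])
cs={k:onz('top0',np.array(v)/s,z) for k,v,z in [('L1',(341,287),.038),('L2',(343,308),.038),('R1',(527,303),.038),('R2',(526,325),.038),('bTL',(353,200),.02),('bBL',(346,280),.02),('bTR',(538,215),.03),('post',(515,311),.085),('head',(445,300),.172)]}
for k,v in cs.items():print(k,v.round(4))
L=(cs['L1']+cs['L2'])/2;R=(cs['R1']+cs['R2'])/2;d=L-R;print(np.linalg.norm(d),np.degrees(np.arctan2(-d[0],d[1])))
print(np.linalg.norm(cs['L1']-cs['L2']), (L*170+R*200)/370)
E
```

```text
[[103 102 100  99  97  98  95  97  97  97  95  94  94  93  92  90  88  91
   92  88  87  93  96  94]
 [ 71  68  72  69  68  67  84  95  96  99  97  95  94  93  94  93  94  94
   97  97  96  97  96  94]
 [ 74  71  61  53  53  51  62  67  66  65  65  66  67  65  65  80  95  94
   98  99  96  97  96  93]
 [132 133 131 130 102  66  66  64  63  62  59  65  70  61  50  62  83  95
   95  96  97  97  96  95]
 [123 130 128 139 112  73  70  73  71  73  70 111 133 133 134 122 113 124
  122 118 105  95  96  93]
 [ 76  76  81  82  73  61  64  64  66  60  55  72  83  93 114 118 129 142
  143 136 115  96  95  96]
 [130 128 129 127  95  66  64  62  57  43  38  41  39  50  61  70  86 103
  106 118 113  96  98  97]
 [145 144 144 118  82  74  72  59  40  30  39  42  43  40  41  43  79 109
  117 109 102  99  96  94]
 [144 145 145 137 103  75  73  63  41  30  39  41  42  41  42  43  80 116
  122 108 100 100  97  94]
 [142 144 143 144 110  75  73  56  35  30  39  45  45  44  44  43  95 126
  121 107 101  99  96  95]
 [145 147 144 145 138 105  72  55  31  28  40  45  43  43  47  45 101 128
  117 102  99  9
[... 573 characters left out ...]
 141 146 144 145
  146 126 101  99  97  97]
 [ 79  82  76  72  68  60  63  66  66  67  75  82  88  86  90  97 104 107
  113 109 100  96  97  93]
 [ 92  93  89  91  91  90  91  92  93  84  78  81  84  77  66  67  72  84
   94 100  97  95  92  94]
 [ 92  94  95  96  97  97  98 101 102  99  94  95  94  95  94  92  92  96
   98 100  97  94  95  94]]
L1 [0.5711 0.1534 0.038 ]
L2 [0.5293 0.1488 0.038 ]
R1 [ 0.5416 -0.216   0.038 ]
R2 [ 0.4978 -0.2136  0.038 ]
bTL [0.7515 0.133  0.02  ]
bBL [0.5875 0.145  0.02  ]
bTR [ 0.7207 -0.241   0.03  ]
post [ 0.5213 -0.1854  0.085 ]
head [ 0.5328 -0.0463  0.172 ]
0.3672087405304496 -4.763838736196173
0.042145881309451745 [ 0.53371579 -0.04670023  0.038     ]
```

Emit:
{"fn": "move_arm", "kwargs": {
  "deltas": [
    {"x": 0.055, "y": -0.022, "wz": -8.5},
    {"x": 0.11, "y": -0.044, "wz": -17},
    {"x": 0.165, "y": -0.066, "wz": -25.5},
    {"x": 0.22, "y": -0.088, "wz": -34},
    {"x": 0.275, "y": -0.11, "wz": -42.5},
    {"x": 0.33, "y": -0.132, "wz": -51},
    {"x": 0.385, "y": -0.154, "wz": -59.5},
    {"x": 0.429, "y": -0.1735, "wz": -65.9}
  ]
}}

```text
schema error: expected keys x, y, z, wx, wy, wz, hand
```

```bash
python3 - <<'E'
from h import *
o=monitor.observe();print(o['time'],o['tool_pos'],o['tool_rot'],o['contact_force'],o['qpos'])
a=snap('wrist','w1');cv2.imwrite('pics/w1b.png',cv2.resize(a,(800,600))[:,:,::-1])
p=np.load('pics/w1.npz');print(-p['R'].T@p['t'])
print('pred post top',proj('w1',(.5215,-.189,.085))*1.5625)
E
```

```text
0.1 [ 0.17393922 -0.49493301  0.20431551] [-3.14023077e+00 -1.82903494e-04  3.37841295e-01] [0.9203075  0.52567222 0.49525073] [-1.37898035e+00  3.42651188e-01  1.52492131e+00 -1.79864439e-05
  1.27539416e+00 -1.46020190e-01]
[ 0.24055468 -0.47039302  0.38379046]
pred post top [ 145.9248815  -336.88088304]
```

View pics/w1b.png

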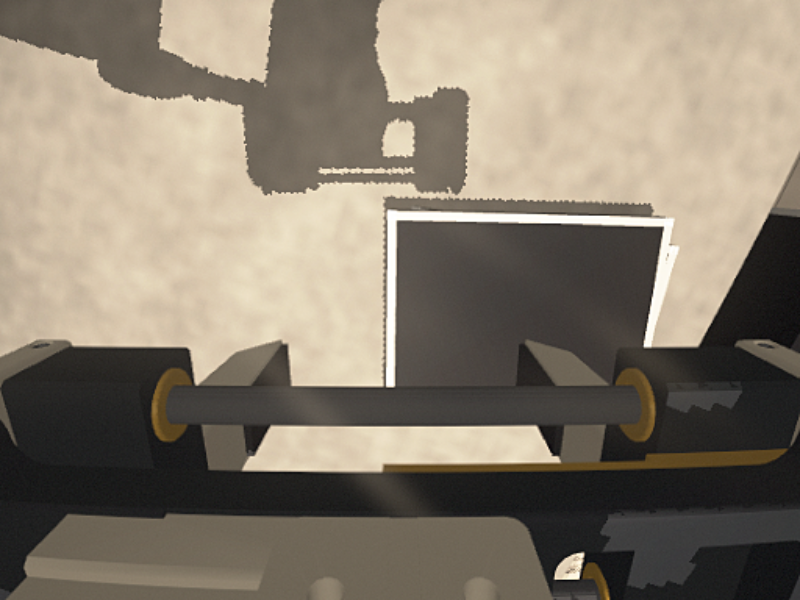

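Emit:
{"fn": "move_arm", "kwargs": {
  "deltas": [
    {"x": 0.055, "y": -0.022, "z": 0, "wx": 0, "wy": 0, "wz": -8.5, "hand": 1},
    {"x": 0.11, "y": -0.044, "z": 0, "wx": 0, "wy": 0, "wz": -17, "hand": 1},
    {"x": 0.165, "y": -0.066, "z": 0, "wx": 0, "wy": 0, "wz": -25.5, "hand": 1},
    {"x": 0.22, "y": -0.088, "z": 0, "wx": 0, "wy": 0, "wz": -34, "hand": 1},
    {"x": 0.275, "y": -0.11, "z": 0, "wx": 0, "wy": 0, "wz": -42.5, "hand": 1},
    {"x": 0.33, "y": -0.132, "z": 0, "wx": 0, "wy": 0, "wz": -51, "hand": 1},
    {"x": 0.385, "y": -0.154, "z": 0, "wx": 0, "wy": 0, "wz": -59.5, "hand": 1},
    {"x": 0.429, "y": -0.1735, "z": 0, "wx": 0, "wy": 0, "wz": -65.9, "hand": 1}
  ]
}}

```text
time: 1.15
tool_pos: [0.5226, -0.1876, 0.2046]
tool_rot: [-3.141, -0.0, 1.493]
contact_force: [0.8, -1.3, -0.6]
opening: 0.092
```

```bash
python3 - <<'E'
from h import *
o=monitor.observe();print(o['time'],o['tool_pos'],o['tool_rot'],o['contact_force'],o['qpos'])
a=snap('wrist','w2');cv2.imwrite('pics/w2b.png',cv2.resize(a,(800,600))[:,:,::-1])
print('pred post top',proj('w2',(.5215,-.189,.085))*1.5625)
E
```

```text
1.15 [ 0.52264127 -0.18760011  0.20463282] [-3.14136104e+00 -1.10060245e-04  1.49306145e+00] [ 0.78843752 -1.26153725 -0.64050802] [-4.82651945e-01  3.98056315e-01  1.43975110e+00  1.02821663e-05
  1.30404148e+00 -4.04919791e-01]
pred post top [402.77815024 286.79394608]
```

View pics/w2b.png

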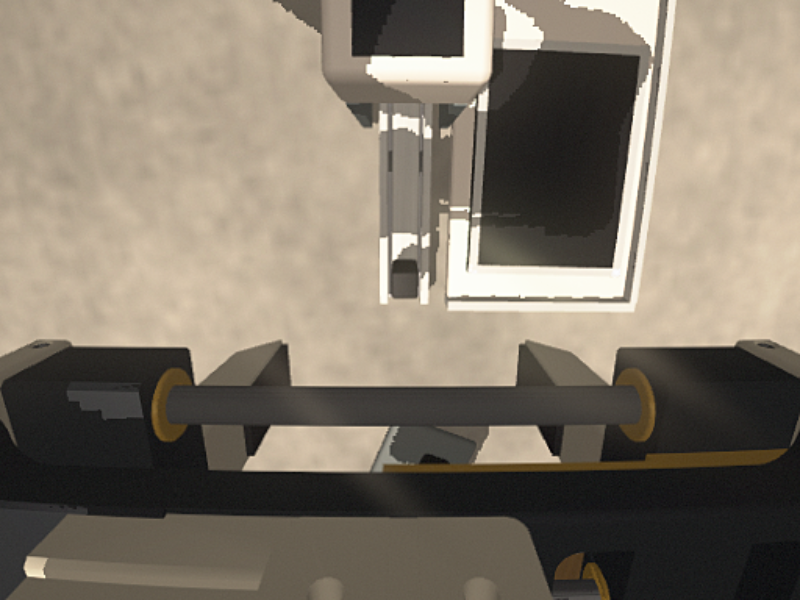

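The post top is centred at about (404,286), against a prediction of (403,287), so the position agrees to 1 mm. I'll descend and grip.

Emit:
{"fn": "move_arm", "kwargs": {
  "deltas": [
    {"x": 0, "y": 0.001, "z": 0.04, "wx": 0, "wy": 0, "wz": 0, "hand": 1},
    {"x": 0, "y": 0.001, "z": 0.09, "wx": 0, "wy": 0, "wz": 0, "hand": 1},
    {"x": 0, "y": 0.001, "z": 0.135, "wx": 0, "wy": 0, "wz": 0, "hand": 1},
    {"x": 0, "y": 0.001, "z": 0.16, "wx": 0, "wy": 0, "wz": 0, "hand": 0.6},
    {"x": 0, "y": 0.001, "z": 0.16, "wx": 0, "wy": 0, "wz": 0, "hand": 0.4},
    {"x": 0, "y": 0.001, "z": 0.16, "wx": 0, "wy": 0, "wz": 0, "hand": 0.3},
    {"x": 0, "y": 0.001, "z": 0.16, "wx": 0, "wy": 0, "wz": 0, "hand": 0.0},
    {"x": 0, "y": 0.001, "z": 0.16, "wx": 0, "wy": 0, "wz": 0, "hand": 0.0}
  ],
  "grip_force": 50
}}

```text
time: 2.2
tool_pos: [0.5228, -0.1899, 0.046]
tool_rot: [3.14, 0.001, 1.488]
contact_force: [-0.0, -0.3, -0.2]
opening: 0.0465
```

Emit:
{"fn": "move_arm", "kwargs": {
  "deltas": [
    {"x": 0, "y": 0, "z": 0, "wx": 0, "wy": 0, "wz": 0, "hand": 0},
    {"x": 0, "y": 0, "z": 0, "wx": 0, "wy": 0, "wz": 0, "hand": 0},
    {"x": 0, "y": 0, "z": 0, "wx": 0, "wy": 0, "wz": 0, "hand": 0}
  ]
}}

```text
time: 2.58
tool_pos: [0.5225, -0.1896, 0.045]
tool_rot: [3.141, 0.0, 1.488]
contact_force: [0.7, 0.0, 0.7]
opening: 0.0195
```

Emit:
{"fn": "move_arm", "kwargs": {
  "deltas": [
    {"x": 0, "y": 0, "z": 0, "wx": 0, "wy": 0, "wz": 0, "hand": 0},
    {"x": 0, "y": 0, "z": -0.004, "wx": 0, "wy": 0, "wz": 0, "hand": 0},
    {"x": 0, "y": 0, "z": -0.008, "wx": 0, "wy": 0, "wz": 0, "hand": 0},
    {"x": 0, "y": 0, "z": -0.012, "wx": 0, "wy": 0, "wz": 0, "hand": 0},
    {"x": 0, "y": 0, "z": -0.013, "wx": 0, "wy": 0, "wz": 0, "hand": 0},
    {"x": 0, "y": 0, "z": -0.013, "wx": 0, "wy": 0, "wz": 0, "hand": 0},
    {"x": 0, "y": 0, "z": -0.013, "wx": 0, "wy": 0, "wz": 0, "hand": 0}
  ]
}}

```text
time: 3.45
tool_pos: [0.5222, -0.1895, 0.0578]
tool_rot: [-3.141, -0.0, 1.488]
contact_force: [-0.5, 0.2, -3.1]
opening: 0.0195
```

```bash
python3 - <<'E'
from h import *
o=monitor.observe();print(o)
a=snap('scene','s3')
for n,X in [('blade top',(.5337+.083*.07+.1,-.0467+.07-.01,.054)),('post',(.54,.036-.0,.085))]: print(n,proj('s3',X))
c=np.hstack([np.load('pics/sc0.npz')['im'][140:250,180:300],a[140:250,180:300]])
cv2.imwrite('pics/s3c.png',cv2.resize(c,None,fx=3.2,fy=3.2,interpolation=cv2.INTER_CUBIC)[:,:,::-1])
E
```

```text
{'time': 3.45, 'qpos': array([-4.86070430e-01,  5.53450977e-01,  1.62840333e+00, -1.09754307e-04,
        9.59979850e-01, -4.03201449e-01]), 'qvel': array([ 1.91746230e-03, -4.64487861e-05,  7.05611744e-04,  7.75917637e-04,
        5.83980455e-04,  2.62374654e-04]), 'joint_efforts': array([ 2.01760529e-03, -5.07588816e+01, -2.06402725e+01,  3.13900681e-01,
        1.83191565e-01,  1.55773305e-04]), 'tool_pos': array([ 0.52216681, -0.18951379,  0.05777631]), 'tool_rot': array([-3.14133524e+00, -1.20738686e-05,  1.48799030e+00]), 'contact_force': array([-0.51526126,  0.15361943, -3.08747092]), 'torque': array([-0.35350134, -0.06803447,  0.02538108]), 'opening': 0.019525200232364988}
blade top [232.75265368 223.37051296]
post [261.12729101 198.88152648]
```

View pics/s3c.png

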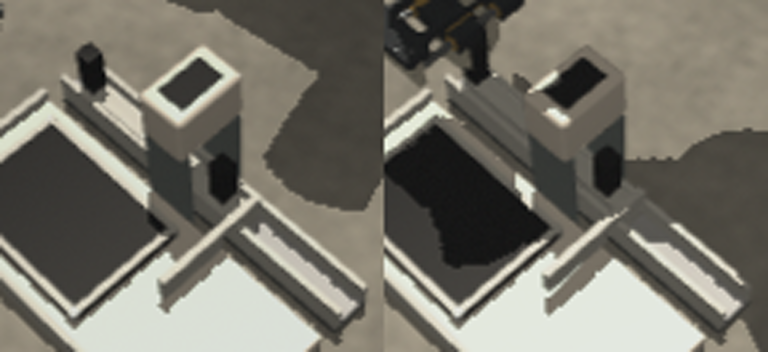

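The force (-3.1 N) and moment (0.35 Nm) show the whole stop is lifted. Next I'll shift it 44 mm.

Emit:
{"fn": "move_arm", "kwargs": {
  "deltas": [
    {"x": 0.005, "y": 0, "z": 0, "wx": 0, "wy": 0, "wz": 0, "hand": 0},
    {"x": 0.013, "y": 0, "z": 0, "wx": 0, "wy": 0, "wz": 0, "hand": 0},
    {"x": 0.022, "y": 0, "z": 0, "wx": 0, "wy": 0, "wz": 0, "hand": 0},
    {"x": 0.031, "y": 0, "z": 0, "wx": 0, "wy": 0, "wz": 0, "hand": 0},
    {"x": 0.039, "y": 0, "z": 0, "wx": 0, "wy": 0, "wz": 0, "hand": 0},
    {"x": 0.043, "y": 0, "z": 0, "wx": 0, "wy": 0, "wz": 0, "hand": 0},
    {"x": 0.044, "y": 0, "z": 0, "wx": 0, "wy": 0, "wz": 0, "hand": 0},
    {"x": 0.044, "y": 0, "z": 0, "wx": 0, "wy": 0, "wz": 0, "hand": 0}
  ]
}}

```text
time: 4.5
tool_pos: [0.5259, -0.1459, 0.0579]
tool_rot: [3.141, 0.0, 1.488]
contact_force: [0.2, 0.1, -3.8]
opening: 0.0198
```

Emit:
{"fn": "move_arm", "kwargs": {
  "deltas": [
    {"x": 0, "y": 0, "z": 0.002, "wx": 0, "wy": 0, "wz": 0, "hand": 0},
    {"x": 0, "y": 0, "z": 0.004, "wx": 0, "wy": 0, "wz": 0, "hand": 0},
    {"x": 0, "y": 0, "z": 0.005, "wx": 0, "wy": 0, "wz": 0, "hand": 0},
    {"x": 0, "y": 0, "z": 0.005, "wx": 0, "wy": 0, "wz": 0, "hand": 0},
    {"x": 0, "y": 0, "z": 0.005, "wx": 0, "wy": 0, "wz": 0, "hand": 0}
  ]
}}

```text
time: 5.12
tool_pos: [0.5263, -0.1466, 0.0537]
tool_rot: [3.14, 0.001, 1.488]
contact_force: [-1.6, -4.6, 5.4]
opening: 0.0195
```

Emit:
{"fn": "move_arm", "kwargs": {
  "deltas": [
    {"x": 0.001, "y": 0, "z": -0.0005, "wx": 0, "wy": 0, "wz": 0, "hand": 0},
    {"x": 0.002, "y": 0, "z": -0.0005, "wx": 0, "wy": 0, "wz": 0, "hand": 0},
    {"x": 0.003, "y": 0, "z": -0.0005, "wx": 0, "wy": 0, "wz": 0, "hand": 0},
    {"x": 0.003, "y": 0, "z": -0.0005, "wx": 0, "wy": 0, "wz": 0, "hand": 0}
  ]
}}

```text
time: 5.62
tool_pos: [0.5267, -0.143, 0.0538]
tool_rot: [3.14, 0.001, 1.488]
contact_force: [-1.2, -5.3, 4.4]
opening: 0.0196
```

Emit:
{"fn": "move_arm", "kwargs": {
  "deltas": [
    {"x": 0.001, "y": 0, "z": 0, "wx": 0, "wy": 0, "wz": 0, "hand": 0},
    {"x": 0.002, "y": 0, "z": 0, "wx": 0, "wy": 0, "wz": 0, "hand": 0},
    {"x": 0.002, "y": 0, "z": 0, "wx": 0, "wy": 0, "wz": 0, "hand": 0}
  ]
}}

```text
time: 6.0
tool_pos: [0.5269, -0.141, 0.0538]
tool_rot: [3.14, 0.001, 1.488]
contact_force: [-0.3, -5.0, 5.5]
opening: 0.0197
```

Emit:
{"fn": "move_arm", "kwargs": {
  "deltas": [
    {"x": 0.001, "y": 0, "z": 0, "wx": 0, "wy": 0, "wz": 0, "hand": 0},
    {"x": 0.002, "y": 0, "z": 0, "wx": 0, "wy": 0, "wz": 0, "hand": 0},
    {"x": 0.002, "y": 0, "z": 0, "wx": 0, "wy": 0, "wz": 0, "hand": 0}
  ]
}}

```text
time: 6.38
tool_pos: [0.527, -0.1389, 0.0537]
tool_rot: [3.14, 0.0, 1.488]
contact_force: [0.0, -5.2, 3.9]
opening: 0.0196
```

Emit:
{"fn": "move_arm", "kwargs": {
  "deltas": [
    {"x": 0.001, "y": 0, "z": 0, "wx": 0, "wy": 0, "wz": 0, "hand": 0},
    {"x": 0.002, "y": 0, "z": 0, "wx": 0, "wy": 0, "wz": 0, "hand": 0},
    {"x": 0.002, "y": 0, "z": 0, "wx": 0, "wy": 0, "wz": 0, "hand": 0}
  ]
}}

```text
time: 6.75
tool_pos: [0.5271, -0.1368, 0.0537]
tool_rot: [3.141, 0.0, 1.488]
contact_force: [-0.5, -4.0, 4.8]
opening: 0.0198
```

Emit:
{"fn": "move_arm", "kwargs": {
  "deltas": [
    {"x": 0.001, "y": 0, "z": 0, "wx": 0, "wy": 0, "wz": 0, "hand": 0},
    {"x": 0.002, "y": 0, "z": 0, "wx": 0, "wy": 0, "wz": 0, "hand": 0},
    {"x": 0.002, "y": 0, "z": 0, "wx": 0, "wy": 0, "wz": 0, "hand": 0}
  ]
}}

```text
time: 7.12
tool_pos: [0.5272, -0.1351, 0.0537]
tool_rot: [3.141, 0.001, 1.488]
contact_force: [-0.5, -4.5, 5.6]
opening: 0.0195
```

Emit:
{"fn": "move_arm", "kwargs": {
  "deltas": [
    {"x": 0.001, "y": 0, "z": 0, "wx": 0, "wy": 0, "wz": 0, "hand": 0},
    {"x": 0.002, "y": 0, "z": 0, "wx": 0, "wy": 0, "wz": 0, "hand": 0},
    {"x": 0.002, "y": 0, "z": 0, "wx": 0, "wy": 0, "wz": 0, "hand": 0}
  ]
}}

```text
time: 7.5
tool_pos: [0.5271, -0.1325, 0.0534]
tool_rot: [3.141, -0.0, 1.488]
contact_force: [1.2, 1.3, -2.5]
opening: 0.0197
```

Emit:
{"fn": "move_arm", "kwargs": {
  "deltas": [
    {"x": 0.001, "y": 0, "z": 0, "wx": 0, "wy": 0, "wz": 0, "hand": 0},
    {"x": 0.002, "y": 0, "z": 0, "wx": 0, "wy": 0, "wz": 0, "hand": 0},
    {"x": 0.002, "y": 0, "z": 0, "wx": 0, "wy": 0, "wz": 0, "hand": 0}
  ]
}}

```text
time: 7.88
tool_pos: [0.5267, -0.1302, 0.0528]
tool_rot: [-3.14, -0.001, 1.488]
contact_force: [0.5, -0.4, -3.2]
opening: 0.0195
```

Emit:
{"fn": "move_arm", "kwargs": {
  "deltas": [
    {"x": -0.001, "y": 0, "z": 0, "wx": 0, "wy": 0, "wz": 0, "hand": 0},
    {"x": -0.001, "y": 0, "z": 0.002, "wx": 0, "wy": 0, "wz": 0, "hand": 0},
    {"x": -0.001, "y": 0, "z": 0.0035, "wx": 0, "wy": 0, "wz": 0, "hand": 0},
    {"x": -0.001, "y": 0, "z": 0.0035, "wx": 0, "wy": 0, "wz": 0, "hand": 0}
  ]
}}

```text
time: 8.38
tool_pos: [0.5269, -0.1317, 0.0497]
tool_rot: [-3.141, -0.0, 1.488]
contact_force: [0.6, -0.7, -3.1]
opening: 0.0195
```

Dropping freely inside the notch; I'll lower it the rest of the way.

Emit:
{"fn": "move_arm", "kwargs": {
  "deltas": [
    {"x": 0, "y": 0, "z": 0.0015, "wx": 0, "wy": 0, "wz": 0, "hand": 0},
    {"x": 0, "y": 0, "z": 0.003, "wx": 0, "wy": 0, "wz": 0, "hand": 0},
    {"x": 0, "y": 0, "z": 0.0045, "wx": 0, "wy": 0, "wz": 0, "hand": 0},
    {"x": 0, "y": 0, "z": 0.005, "wx": 0, "wy": 0, "wz": 0, "hand": 0},
    {"x": 0, "y": 0, "z": 0.005, "wx": 0, "wy": 0, "wz": 0, "hand": 0}
  ]
}}

```text
time: 9.0
tool_pos: [0.5272, -0.1319, 0.0451]
tool_rot: [3.141, 0.0, 1.488]
contact_force: [0.3, -1.3, -0.2]
opening: 0.0195
```

Emit:
{"fn": "move_arm", "kwargs": {
  "deltas": [
    {"x": 0, "y": 0, "z": 0, "wx": 0, "wy": 0, "wz": 0, "hand": 0.3},
    {"x": 0, "y": 0, "z": 0, "wx": 0, "wy": 0, "wz": 0, "hand": 0.6},
    {"x": 0, "y": 0, "z": 0, "wx": 0, "wy": 0, "wz": 0, "hand": 0.6},
    {"x": 0, "y": 0, "z": 0, "wx": 0, "wy": 0, "wz": 0, "hand": 0.6},
    {"x": 0, "y": 0, "z": -0.03, "wx": 0, "wy": 0, "wz": 0, "hand": 0.6},
    {"x": 0, "y": 0, "z": -0.08, "wx": 0, "wy": 0, "wz": 0, "hand": 0.6},
    {"x": 0, "y": 0, "z": -0.13, "wx": 0, "wy": 0, "wz": 0, "hand": 0.6},
    {"x": 0, "y": 0, "z": -0.175, "wx": 0, "wy": 0, "wz": 0, "hand": 0.6}
  ]
}}

```text
time: 10.0
tool_pos: [0.527, -0.1317, 0.2219]
tool_rot: [3.141, 0.0, 1.488]
contact_force: [0.4, -0.7, -0.8]
opening: 0.0547
```

```bash
python3 - <<'E'
from h import *
o=monitor.observe();print(o['time'],o['tool_pos'],o['contact_force'],o['opening'])
a=snap('scene','s4');b=snap('wrist','w4')
c=np.hstack([np.load('pics/sc0.npz')['im'][140:250,180:300],a[140:250,180:300]])
c=cv2.resize(c,None,fx=3.2,fy=3.2,interpolation=cv2.INTER_CUBIC)
w=b[:230,100:484]; w=cv2.resize(w,None,fx=1,fy=1); W=np.zeros((230,768,3),np.uint8);W[:,:384]=w
cv2.imwrite('pics/s4c.png',np.vstack([c,W])[:,:,::-1])
d=.0583
print('pred rear post',proj('w4',(.5225+.083*d,-.1895+d,.085))-[100,0])
E
```

```text
10.0 [ 0.52704064 -0.13170104  0.22188255] [ 0.42262498 -0.68940879 -0.83763938] 0.05472069020256623
pred rear post [155.45193766 176.29473887]
```

View pics/s4c.png

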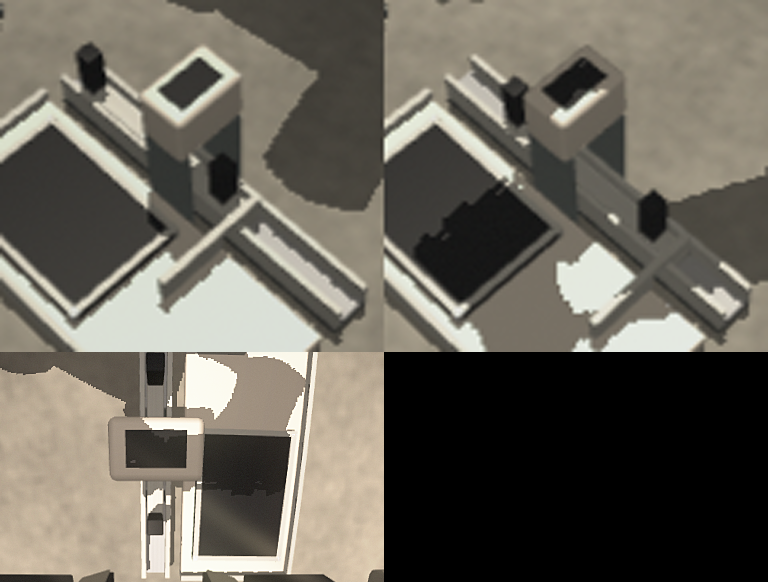

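Both views show the stop level in notch 2, with the front post free beyond the head. Next is a straight 180 mm move over to the front post.

Emit:
{"fn": "move_arm", "kwargs": {
  "deltas": [
    {"x": 0.03, "y": 0, "z": 0, "wx": 0, "wy": 0, "wz": 0, "hand": 0.8},
    {"x": 0.08, "y": 0, "z": 0, "wx": 0, "wy": 0, "wz": 0, "hand": 0.8},
    {"x": 0.13, "y": 0, "z": 0, "wx": 0, "wy": 0, "wz": 0, "hand": 0.8},
    {"x": 0.165, "y": 0, "z": 0, "wx": 0, "wy": 0, "wz": 0, "hand": 0.8},
    {"x": 0.18, "y": 0, "z": 0, "wx": 0, "wy": 0, "wz": 0, "hand": 0.8},
    {"x": 0.18, "y": 0, "z": 0, "wx": 0, "wy": 0, "wz": 0, "hand": 0.8},
    {"x": 0.18, "y": 0, "z": 0, "wx": 0, "wy": 0, "wz": 0, "hand": 0.8}
  ]
}}

```text
time: 10.98
tool_pos: [0.5419, 0.0464, 0.2197]
tool_rot: [-3.141, 0.001, 1.487]
contact_force: [0.2, -0.8, -0.8]
opening: 0.0733
```

```bash
python3 - <<'E'
from h import *
o=monitor.observe();print(o['time'],o['tool_pos'],o['tool_rot'],o['contact_force'])
b=snap('wrist','w5')
q=proj('w5',(.5421,.0477,.085));print('pred post',q*1.5625)
cv2.imwrite('pics/w5b.png',cv2.resize(b,(800,600))[:,:,::-1])
E
```

```text
10.975 [0.54192811 0.04642034 0.21965711] [-3.14124851e+00  6.04626751e-04  1.48693059e+00] [ 0.22888677 -0.79238482 -0.79734603]
pred post [404.26049627 278.28905842]
```

View pics/w5b.png

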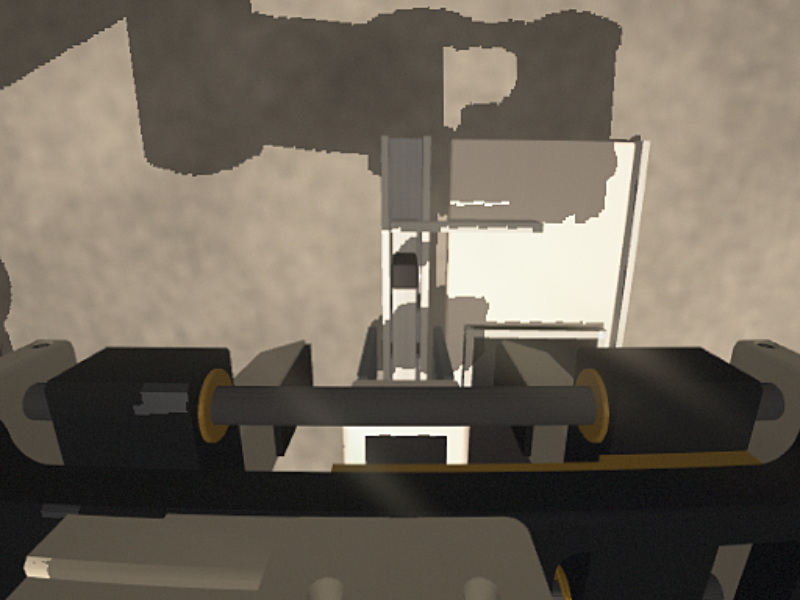

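The post top is centred at (404,276), within 2 mm of the prediction. I'll descend and grip.

Emit:
{"fn": "move_arm", "kwargs": {
  "deltas": [
    {"x": 0.001, "y": 0, "z": 0.04, "wx": 0, "wy": 0, "wz": 0, "hand": 0.8},
    {"x": 0.001, "y": 0, "z": 0.09, "wx": 0, "wy": 0, "wz": 0, "hand": 0.8},
    {"x": 0.001, "y": 0, "z": 0.135, "wx": 0, "wy": 0, "wz": 0, "hand": 0.8},
    {"x": 0.001, "y": 0, "z": 0.165, "wx": 0, "wy": 0, "wz": 0, "hand": 0.8},
    {"x": 0.001, "y": 0, "z": 0.175, "wx": 0, "wy": 0, "wz": 0, "hand": 0.4},
    {"x": 0.001, "y": 0, "z": 0.175, "wx": 0, "wy": 0, "wz": 0, "hand": 0.3},
    {"x": 0.001, "y": 0, "z": 0.175, "wx": 0, "wy": 0, "wz": 0, "hand": 0.0},
    {"x": 0.001, "y": 0, "z": 0.175, "wx": 0, "wy": 0, "wz": 0, "hand": 0.0}
  ],
  "grip_force": 50
}}

```text
time: 12.02
tool_pos: [0.5429, 0.0485, 0.0461]
tool_rot: [3.139, 0.0, 1.488]
contact_force: [-0.9, -0.5, -0.1]
opening: 0.0382
```

Emit:
{"fn": "move_arm", "kwargs": {
  "deltas": [
    {"x": 0, "y": 0, "z": 0, "wx": 0, "wy": 0, "wz": 0, "hand": 0},
    {"x": 0, "y": 0, "z": 0, "wx": 0, "wy": 0, "wz": 0, "hand": 0},
    {"x": 0, "y": 0, "z": 0, "wx": 0, "wy": 0, "wz": 0, "hand": 0},
    {"x": 0, "y": 0, "z": 0, "wx": 0, "wy": 0, "wz": 0, "hand": 0}
  ]
}}

```text
time: 12.52
tool_pos: [0.5423, 0.0487, 0.0453]
tool_rot: [3.141, 0.0, 1.488]
contact_force: [0.5, 0.8, 3.8]
opening: 0.0193
```

Emit:
{"fn": "move_arm", "kwargs": {
  "deltas": [
    {"x": 0, "y": 0, "z": -0.004, "wx": 0, "wy": 0, "wz": 0, "hand": 0},
    {"x": 0, "y": 0, "z": -0.008, "wx": 0, "wy": 0, "wz": 0, "hand": 0},
    {"x": 0, "y": 0, "z": -0.012, "wx": 0, "wy": 0, "wz": 0, "hand": 0},
    {"x": 0, "y": 0, "z": -0.013, "wx": 0, "wy": 0, "wz": 0, "hand": 0},
    {"x": 0, "y": 0, "z": -0.013, "wx": 0, "wy": 0, "wz": 0, "hand": 0},
    {"x": 0, "y": 0, "z": -0.013, "wx": 0, "wy": 0, "wz": 0, "hand": 0}
  ]
}}

```text
time: 13.28
tool_pos: [0.5419, 0.0486, 0.0578]
tool_rot: [-3.141, 0.0, 1.488]
contact_force: [-0.2, 0.8, -3.3]
opening: 0.0199
```

```bash
python3 -c "
from h import *
o=monitor.observe();print({k:o[k] for k in('time','tool_pos','contact_force','torque','opening')})"
```

```text
{'time': 13.275, 'tool_pos': array([0.54190519, 0.04863567, 0.05775337]), 'contact_force': array([-0.15791862,  0.76706328, -3.3102052 ]), 'torque': array([ 0.19168507, -0.11261295, -0.05593431]), 'opening': 0.019890917402944523}
```

Emit:
{"fn": "move_arm", "kwargs": {
  "deltas": [
    {"x": 0.005, "y": 0, "z": 0, "wx": 0, "wy": 0, "wz": 0, "hand": 0},
    {"x": 0.013, "y": 0, "z": 0, "wx": 0, "wy": 0, "wz": 0, "hand": 0},
    {"x": 0.022, "y": 0, "z": 0, "wx": 0, "wy": 0, "wz": 0, "hand": 0},
    {"x": 0.03, "y": 0, "z": 0, "wx": 0, "wy": 0, "wz": 0, "hand": 0},
    {"x": 0.035, "y": 0, "z": 0, "wx": 0, "wy": 0, "wz": 0, "hand": 0},
    {"x": 0.038, "y": 0, "z": 0, "wx": 0, "wy": 0, "wz": 0, "hand": 0},
    {"x": 0.038, "y": 0, "z": 0, "wx": 0, "wy": 0, "wz": 0, "hand": 0}
  ]
}}

```text
time: 14.15
tool_pos: [0.5452, 0.0866, 0.0579]
tool_rot: [3.142, 0.0, 1.488]
contact_force: [-0.6, -0.9, -3.3]
opening: 0.0197
```

Emit:
{"fn": "move_arm", "kwargs": {
  "deltas": [
    {"x": 0, "y": 0, "z": 0.002, "wx": 0, "wy": 0, "wz": 0, "hand": 0},
    {"x": 0, "y": 0, "z": 0.004, "wx": 0, "wy": 0, "wz": 0, "hand": 0},
    {"x": 0, "y": 0, "z": 0.0045, "wx": 0, "wy": 0, "wz": 0, "hand": 0},
    {"x": 0, "y": 0, "z": 0.0045, "wx": 0, "wy": 0, "wz": 0, "hand": 0},
    {"x": 0, "y": 0, "z": 0.0045, "wx": 0, "wy": 0, "wz": 0, "hand": 0}
  ]
}}

```text
time: 14.78
tool_pos: [0.5454, 0.0866, 0.0538]
tool_rot: [3.141, -0.0, 1.488]
contact_force: [-0.4, 3.1, 3.1]
opening: 0.0196
```

Emit:
{"fn": "move_arm", "kwargs": {
  "deltas": [
    {"x": 0.001, "y": 0, "z": 0, "wx": 0, "wy": 0, "wz": 0, "hand": 0},
    {"x": 0.002, "y": 0, "z": 0, "wx": 0, "wy": 0, "wz": 0, "hand": 0},
    {"x": 0.002, "y": 0, "z": 0, "wx": 0, "wy": 0, "wz": 0, "hand": 0}
  ]
}}

```text
time: 15.15
tool_pos: [0.5453, 0.088, 0.0533]
tool_rot: [-3.141, 0.001, 1.488]
contact_force: [0.9, -2.3, 1.6]
opening: 0.0197
```

Emit:
{"fn": "move_arm", "kwargs": {
  "deltas": [
    {"x": 0.001, "y": 0, "z": 0, "wx": 0, "wy": 0, "wz": 0, "hand": 0},
    {"x": 0.002, "y": 0, "z": 0, "wx": 0, "wy": 0, "wz": 0, "hand": 0},
    {"x": 0.002, "y": 0, "z": 0, "wx": 0, "wy": 0, "wz": 0, "hand": 0}
  ]
}}

```text
time: 15.52
tool_pos: [0.5455, 0.0906, 0.0534]
tool_rot: [3.142, 0.0, 1.488]
contact_force: [-0.3, -2.6, 1.9]
opening: 0.0194
```

Emit:
{"fn": "move_arm", "kwargs": {
  "deltas": [
    {"x": 0.001, "y": 0, "z": 0, "wx": 0, "wy": 0, "wz": 0, "hand": 0},
    {"x": 0.002, "y": 0, "z": 0, "wx": 0, "wy": 0, "wz": 0, "hand": 0},
    {"x": 0.002, "y": 0, "z": 0, "wx": 0, "wy": 0, "wz": 0, "hand": 0}
  ]
}}

```text
time: 15.9
tool_pos: [0.5457, 0.0926, 0.0534]
tool_rot: [3.142, -0.0, 1.488]
contact_force: [0.5, -2.1, 1.9]
opening: 0.0195
```

Emit:
{"fn": "move_arm", "kwargs": {
  "deltas": [
    {"x": 0.001, "y": 0, "z": 0, "wx": 0, "wy": 0, "wz": 0, "hand": 0},
    {"x": 0.002, "y": 0, "z": 0, "wx": 0, "wy": 0, "wz": 0, "hand": 0},
    {"x": 0.002, "y": 0, "z": 0, "wx": 0, "wy": 0, "wz": 0, "hand": 0}
  ]
}}

```text
time: 16.27
tool_pos: [0.5459, 0.0946, 0.0534]
tool_rot: [3.142, 0.0, 1.488]
contact_force: [-0.7, -1.3, 0.9]
opening: 0.0198
```

Emit:
{"fn": "move_arm", "kwargs": {
  "deltas": [
    {"x": 0.001, "y": 0, "z": 0.0003, "wx": 0, "wy": 0, "wz": 0, "hand": 0},
    {"x": 0.002, "y": 0, "z": 0.0003, "wx": 0, "wy": 0, "wz": 0, "hand": 0},
    {"x": 0.002, "y": 0, "z": 0.0003, "wx": 0, "wy": 0, "wz": 0, "hand": 0}
  ]
}}

```text
time: 16.65
tool_pos: [0.5456, 0.097, 0.0526]
tool_rot: [-3.141, -0.001, 1.488]
contact_force: [0.3, -0.5, -2.9]
opening: 0.0196
```

Emit:
{"fn": "move_arm", "kwargs": {
  "deltas": [
    {"x": 0.001, "y": 0, "z": 0, "wx": 0, "wy": 0, "wz": 0, "hand": 0},
    {"x": 0.002, "y": 0, "z": 0, "wx": 0, "wy": 0, "wz": 0, "hand": 0},
    {"x": 0.002, "y": 0, "z": 0, "wx": 0, "wy": 0, "wz": 0, "hand": 0}
  ]
}}

```text
time: 17.02
tool_pos: [0.5461, 0.0986, 0.053]
tool_rot: [-3.142, -0.0, 1.488]
contact_force: [1.3, -0.1, -3.6]
opening: 0.0195
```

It has dropped into the notch again, so I'll lower it.

Emit:
{"fn": "move_arm", "kwargs": {
  "deltas": [
    {"x": 0, "y": 0, "z": 0.002, "wx": 0, "wy": 0, "wz": 0, "hand": 0},
    {"x": 0, "y": 0, "z": 0.0035, "wx": 0, "wy": 0, "wz": 0, "hand": 0},
    {"x": 0, "y": 0, "z": 0.0035, "wx": 0, "wy": 0, "wz": 0, "hand": 0}
  ]
}}

```text
time: 17.4
tool_pos: [0.546, 0.0984, 0.0494]
tool_rot: [-3.141, 0.0, 1.488]
contact_force: [-0.7, 0.8, -3.3]
opening: 0.0197
```

Emit:
{"fn": "move_arm", "kwargs": {
  "deltas": [
    {"x": 0, "y": 0, "z": 0.0015, "wx": 0, "wy": 0, "wz": 0, "hand": 0},
    {"x": 0, "y": 0, "z": 0.003, "wx": 0, "wy": 0, "wz": 0, "hand": 0},
    {"x": 0, "y": 0, "z": 0.0045, "wx": 0, "wy": 0, "wz": 0, "hand": 0},
    {"x": 0, "y": 0, "z": 0.0047, "wx": 0, "wy": 0, "wz": 0, "hand": 0},
    {"x": 0, "y": 0, "z": 0.0047, "wx": 0, "wy": 0, "wz": 0, "hand": 0}
  ]
}}

```text
time: 18.02
tool_pos: [0.5464, 0.0985, 0.0453]
tool_rot: [3.141, 0.0, 1.488]
contact_force: [-0.3, 0.6, 2.0]
opening: 0.0196
```

Seated at z 0.0453, the same height as at the grip. Release and retreat.

Emit:
{"fn": "move_arm", "kwargs": {
  "deltas": [
    {"x": 0, "y": 0, "z": 0, "wx": 0, "wy": 0, "wz": 0, "hand": 0.3},
    {"x": 0, "y": 0, "z": 0, "wx": 0, "wy": 0, "wz": 0, "hand": 0.6},
    {"x": 0, "y": 0, "z": 0, "wx": 0, "wy": 0, "wz": 0, "hand": 0.6},
    {"x": 0, "y": 0, "z": 0, "wx": 0, "wy": 0, "wz": 0, "hand": 0.6},
    {"x": 0, "y": 0, "z": -0.03, "wx": 0, "wy": 0, "wz": 0, "hand": 0.6},
    {"x": 0, "y": 0, "z": -0.08, "wx": 0, "wy": 0, "wz": 0, "hand": 0.6},
    {"x": 0, "y": 0, "z": -0.13, "wx": 0, "wy": 0, "wz": 0, "hand": 0.6},
    {"x": 0, "y": 0, "z": -0.175, "wx": 0, "wy": 0, "wz": 0, "hand": 0.6}
  ]
}}

```text
time: 19.02
tool_pos: [0.5461, 0.0984, 0.2218]
tool_rot: [3.141, 0.0, 1.488]
contact_force: [-0.2, 0.1, -0.2]
opening: 0.0553
```

Emit:
{"fn": "move_arm", "kwargs": {
  "deltas": [
    {"x": 0, "y": 0, "z": 0, "wx": 0, "wy": 0, "wz": 0, "hand": 0.6},
    {"x": 0, "y": 0, "z": 0, "wx": 0, "wy": 0, "wz": 0, "hand": 0.6},
    {"x": 0, "y": 0, "z": 0, "wx": 0, "wy": 0, "wz": 0, "hand": 0.6}
  ]
}}

```text
time: 19.4
tool_pos: [0.5454, 0.0984, 0.2183]
tool_rot: [-3.139, 0.0, 1.488]
contact_force: [1.4, -0.5, 0.1]
opening: 0.0551
```

```bash
python3 - <<'E'
from h import *
a=snap('scene','s6');b=snap('wrist','w6')
c=cv2.resize(a[110:260,150:340],None,fx=3.2,fy=3.2,interpolation=cv2.INTER_CUBIC)
w=cv2.resize(b[:250,:],None,fx=.7,fy=.47*.7/.47)
H=480;W=np.zeros((175,608,3),np.uint8);W[:,:358]=cv2.resize(b[:250],(358,175))
W2=np.zeros((175,608,3),np.uint8);W2[:,:358]=W[:,:358]
cv2.imwrite('pics/s6c.png',np.vstack([c,W2])[:560,:, ::-1] if False else np.vstack([cv2.resize(c,(608,400)),W2])[:,:,::-1])
print('pred front post',proj('w6',(.5463,.0985,.085))*.7)
E
```

```text
pred front post [181.7550842  125.51734024]
```

View pics/s6c.png

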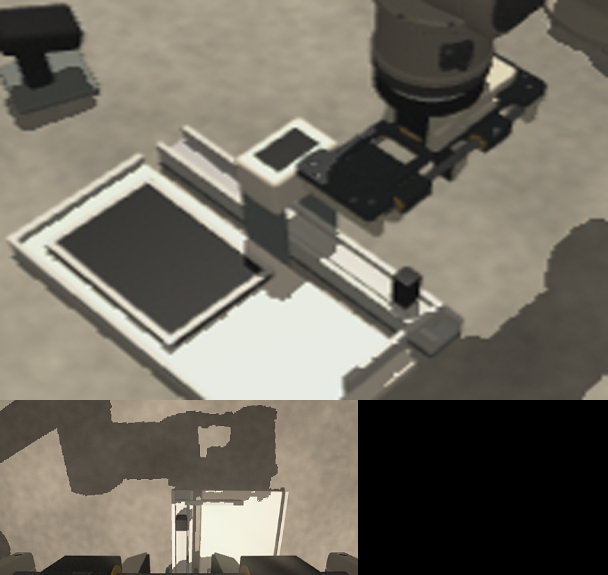

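The front post stands where it was released, the bar lies level in the channel, and the cassette and scanner look unmoved. I'm handing in.

```bash
python3 -c "
from h import *
print(robot.hand_in(), monitor.observe()['time'])"
```

```text
the job is handed in; nothing more can be done
the job is handed in; nothing more can be done
```

The stop is now in the last notch, moved there in two steps, and the job was handed in at about 20 s of the 64 s allowed. The hand-in itself reports no verdict.

- **First step:** I lifted the stop by the rear post and slid it along until the tooth dropped. It went down fully about 58 mm on, and I let go.
- **Second step:** I took it by the front post beyond the head and did the same. The tooth dropped about 50 mm further on. I lowered it and let go, which puts the stop at about rail y +54 mm.

**Last checks:**
- **Tooth:** at release the tool was at z 45.3 mm, the same as at the grip, and the stop's weight was off the gripper, so I take the tooth to be home.
- **Level and position:** the final pictures show the bar level, with the front post within a few millimetres of its predicted place.
- **Cassette and scanner:** both look unmoved by eye; I did not measure them.
- **Mouse:** it was outside the final picture crop and I did not check it again, though the arm never went near it.

No check failed. The first move call was refused because some keys were missing, and nothing moved.

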